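# Hold a link over the optical gauge

## Robot

A 6-joint arm with a two-finger parallel gripper is mounted at the origin on the work surface. World frame = base frame: x ahead of the robot, y to its left, z up, the work surface at z = 0. Lengths are in m, angles in rad, forces in N, time in s.
With the tool pointing down it reaches from about 0.375 to 0.9 m from the base axis. Payload 3.1 kg.
Tool frame: the origin (TCP) lies midway between the tips of the shut fingers; the grasp point (between the pads) lies 19 mm behind it (manip.grasp_offset is the distance from the TCP to the grasp point, in m); z points along the fingers, y is the line along which they close (so a half turn about z gives the same grasp; the last joint's range is limited). The gripper opens to 85 mm and grips with 20 to 120 N. Pads are 22 mm wide; open, the fingers measure 114 mm over their backs; the gripper's body (76 mm by 85 mm) begins 54 mm behind the grasp point. The pads swing forward as they close: fully open they stand 13 mm farther back than shut.
Start: joints at [0.948, 0.527, 1.433, -0, 1.181, -0.178], TCP at [0.269, 0.564, 0.203] pointing down, gripper open.
Joint ranges: [-3.08, 3.08], [-0.75, 2.2], [0.22, 2.44], [-1.43, 4.57], [0, 2.65], [-2.85, 2.85]. Speed limits (rad/s): [2.79, 2.79, 3.14, 3.14, 3.14, 3.14].

## Interface

Orientations are given as a unit quaternion [x, y, z, w].
In Python, from station import sensors, cams, order, manip gives the robot as it stands.
- The arm moves only by the tool move_arm, never from a script. Its argument "targets" is a list of rows, each an object of numbers: "dx", "dy", "dz": the shift along the world's x, y, z normalised to -1 to 1, where 1 is 25 mm; "rx", "ry", "rz": the turn, a rotation vector about the world's x, y, z normalised to -1 to 1, where 1 is 30 degrees. A call has exactly 10 rows; each row shifts and turns the commanded pose from where the row before left it; what a row does not reach is not made up. A row lasts 1/8 s, in which the tool goes at most 62.5 mm and 10.7 degrees, less where a joint would pass 70% of its speed; a pose out of reach is approached as far as the arm can. A call with a number of a shift or a turn outside -1 to 1 is refused whole. A call with a gripper value outside its range is refused whole. "claw" is the opening in per cent of the stroke, from 0 (shut) to 100 (fully open), set as the call begins (left out, the last holds). The fingers move at their own pace and stop on an object; "newtons" is the grip in N (left out, the last holds). Time passes only in rows, so rows that do not move let the fingers close, or fill a call up. It gives the time, the measured TCP pose, the force, the opening and the grip force at its end, in the units of the state.
- sensors.sense(): the state, without advancing time (a new reading comes with each control period).
- cams.snapshot(name): name is "scene" or "top" or "wrist"; returns the picture (400x640x3 uint8, red, green, blue); there is no depth.
- cams.camera_model(name): a dict with "fx", "fy", "cx", "cy" (pixels), "distortion" ([k1, k2, p1, p2, k3] as OpenCV has them; the pictures are not rectified), "extrinsics" (4x4, takes a point from world to camera coordinates). Camera axes: x right, y down, z forward; pixel columns grow to the right and rows downward; lengths in m; the calibration is good to about 2 mm. A picture is of the moment at which its call begins: read the wrist's pose just before it. camera_model takes no time and is no camera call; for the wrist camera it gives the pose at the moment of the call.
- order.sign_off(): hands the job in; it is judged then, once.
The state is a dict: "t": time; "q": joint angles; "qd": joint speeds; "tau": joint torques, N m; "tcp_pos": TCP position; "tool_rot": TCP orientation; "force": force on the tool from outside, world axes, zero at the start; "ft_torque": the same for the moment, N m; "finger_gap": opening from 0.0 (shut) to 1.0 (fully open); "gripper_force": force on a finger pad.
Only numpy, scipy, OpenCV 4.12 (cv2) and the standard library are available. Lean on these libraries where they do the work, as an engineer would, in place of code of your own. Each camera call takes 0.05 s, during which the arm holds its last target. There are 200 camera calls.

## Task

Measure the steel link that has a single round eye: slide the optical gauge's clear dust hatch fully open, then pick that link up, carry it high over the punch rack and hold it level about one centimetre above the glass pane, centred on and in line with the light outline there, its eye over the outline's round end. Never let the link touch the gauge, and leave the other parts and tools where they lie. Finish while still holding the link there, motionless, with nothing else carrying it.

Things in the scene. Friction and masses are not known exactly. Their poses are not given: they have to be found in the camera images.
- gauge: optical gauge, fixed: grey metal housing 190 (x) x 300 (y) x 65 mm, origin at the centre of its underside on the table. Its -y half is an open-topped bay, inner size 170 (x) x 140 (y) mm, whose floor is a dark glass pane 30 mm above the table, the walls round it rising to 65 mm; its +y half is solid, 65 mm high. The gauge is turned about the vertical by up to 0.25 rad.
- hatch (a joint): the clear hatch with an aluminium frame (186 x 140 mm, its top 75 mm above the table) that covers the bay and slides along the gauge's +y over the solid half: 0 m = shut, 0.14 m = fully open (end stop); it starts shut or up to 50 mm open. It slides stiffly (about 1.5 N) and stays where it is left.
- hatch_handle (a point): centre of the hatch's grip: an upright aluminium bar in the middle of the hatch, 60 mm long along the gauge's x, 14 mm thick along the gauge's y; its top is 18 mm above this point and the clear panel round it 17 mm below it. Axes as the gauge's; it moves with the hatch.
- pane_center (a point): the aim point: on the glass pane's surface (30 mm above the table), at the middle of the light outline. Axes as the gauge's: the outline's long axis is x, its round end towards -x, z up.
- pane_round (a point): centre of the outline's round end (a 40 mm disc), on the pane, 32 mm from pane_center towards the gauge's -x.
- link_center (a point): centre (half-way up) of the wanted steel link, which lies flat on the 3 mm rubber mat: 87 mm long along its x, 26 mm high; a straight bar 14 mm wide from x = -20 to +41 mm, and at the other end one upright round eye 28 mm in diameter centred at x = -32 mm, with a dark hole mark on top. Its mass, 0.15 to 0.31 kg, centres within 2 mm of this point. The three links swap places; their x axes lie within 0.45 rad of the world's.
- link_eye (a point): centre of the link's eye, half-way up, at x = -32 mm of link_center.
- plain_bar_center (a point): centre of a bystander: plain steel bar 82 x 14 x 26 mm with no eye, on the mat; leave it.
- double_link_center (a point): centre of a bystander: steel link with a 28 mm eye at both ends, 92 mm long, 26 mm high, on the mat; leave it.
- rack: punch rack, fixed: wooden block 160 (x) x 45 (y) x 50 mm with punches standing in it up to 88 mm above the table, between the links and the gauge. Origin at the centre of its underside.
- mallet: wooden mallet lying on the mat, 220 mm long along its x, 44 mm high; leave it.
- calipers: steel dial calipers lying on the mat, 190 mm long, up to 15 mm high, origin under the beam's middle; leave it.
- cup: paper cup, 80 mm wide, 100 mm high, origin under its centre; leave it.
- oil_bottle: small oil bottle, 28 mm wide, 85 mm high, origin under its centre; leave it.
- jar: squat jar on the mat, 60 mm wide, 70 mm high, origin under its centre; leave it.
Things that resemble listed ones, but are neither listed nor needed, are in the scene too. What is shaped like the part that bears link_center but yellow is not meant.

How it is judged:
On the way, in this order (a step that is already met when the one before it is completed fails the run):
1. the hatch is slid fully open (value of joint hatch above 0.13 m), for 0.2 s.
2. the link is lifted level with or above the tops of the punches (height (world z) of link_center above 0.1 m), for 0.1 s.
At the end, for the whole second after the job is handed in: hatch open beyond 130 mm; the link gripped and still, its underside 4 to 18 mm above the pane, its centre within 8 mm of pane_center and its eye within 13 mm of pane_round (seen from above), in line with the outline and level to 0.14 rad (8 degrees), not touching the gauge (value of joint hatch above 0.13 m and horizontal distance between link_center and pane_center below 0.008 m and angle between the x axis of link_center and the x axis of pane_center, either way round below 0.14 rad and horizontal distance between link_eye and pane_round below 0.013 m and angle between link_center's own z axis and vertical below 0.14 rad and z of link_center in the frame of pane_center between 0.017 and 0.031 m and contact force between link and the fingers above 1 N and contact force between link and gauge below 0.1 N and linear speed of link below 0.02 m/s); the arm keeps its last pose, push and grip.
It fails at once if the link touches the gauge or its hatch (contact force between link and gauge above 1 N).
It fails at once if another part or tool is moved more than 20 mm (distance of any of plain_bar_center, double_link_center, mallet, calipers, cup, oil_bottle, jar from where it was at the start of the episode above 0.02 m).
It also fails if it takes over 62 s, if anything falls off the work surface, if the arm or the gripper's body presses on something with over 40 N, if the wrist force passes 120 N, or if a joint passes its speed limit or range.

## Working session

There is one attempt and no reset: what is moved stays moved. The work goes in short steps, Python scripts to look and compute and a tool call to move; the robot and the scene stay as the last step left them, time stands still between calls to the robot, and variables do not carry over. Pictures are saved under pics/ and viewed, at most 10 in all, crops included, and the job is handed in when it is done.

Besides the shell and the picture viewer there is one more tool, called as name(argument=value, ...) on one line, values as JSON. move_arm: Moves the arm, as the interface text tells. Scaled input: -1 to 1 covers 25 mm each way for a shift and 30 degrees each way for a turn. Its arguments: {"type":"object","properties":{"targets":{"type":"array"},"claw":{"type":"number"},"newtons":{"type":"number"}},"required":["targets"]}

```bash
mkdir -p pics; cat > h.py <<'E'
import numpy as np,cv2
from station import sensors,cams,order,manip
def snap(n,f):
    im=cams.snapshot(n); cv2.imwrite('pics/'+f,im[:,:,::-1]); return im
def ray(n,uv,z,m=None):
    m=m or cams.camera_model(n)
    K=np.array([[m['fx'],0,m['cx']],[0,m['fy'],m['cy']],[0,0,1]])
    p=cv2.undistortPoints(np.array(uv,float).reshape(-1,1,2),K,np.array(m['distortion'],float)).reshape(-1,2)
    E=np.array(m['extrinsics']);R=E[:3,:3];c=-R.T@E[:3,3]
    d=np.c_[p,np.ones(len(p))]@R
    z=np.broadcast_to(z,len(p))
    return c+d*((z-c[2])/d[:,2])[:,None]
def proj(n,P,m=None):
    m=m or cams.camera_model(n)
    K=np.array([[m['fx'],0,m['cx']],[0,m['fy'],m['cy']],[0,0,1]])
    E=np.array(m['extrinsics'])
    return cv2.projectPoints(np.array(P,float).reshape(-1,3),cv2.Rodrigues(E[:3,:3])[0],E[:3,3],K,np.array(m['distortion'],float))[0].reshape(-1,2)
E
python3 - <<'E'
from h import *
snap('top','top0.png');snap('scene','scene0.png')
for n in('top','scene','wrist'):
    m=cams.camera_model(n);E=np.array(m['extrinsics']);print(n,m['fx'],-E[:3,:3].T@E[:3,3],E[:3,:3].round(2).tolist())
print(sensors.sense(),manip.grasp_offset)
E
```

```text
top 499.10451860412735 [ 0.31341139 -0.10471571  1.24357624] [[0.0, -1.0, -0.0], [-0.98, -0.0, -0.18], [0.18, 0.0, -0.98]]
scene 412.49681863901907 [1.2143369  0.14697328 0.72895301] [[-0.35, 0.94, 0.01], [0.62, 0.24, -0.75], [-0.7, -0.26, -0.66]]
wrist 306.93028691135135 [0.20030963 0.59568737 0.37429747] [[0.43, 0.9, -0.0], [0.86, -0.41, 0.29], [0.26, -0.13, -0.96]]
{'t': 0.1, 'q': array([ 9.47483336e-01,  5.28385581e-01,  1.43380529e+00,  2.16126201e-05,
        1.18138233e+00, -1.78455260e-01]), 'qd': array([-0.00108549, -0.00198758, -0.00015508, -0.00136286,  0.00092599,
        0.00059758]), 'tau': array([ 4.79793780e-04, -4.43306851e+01, -1.78584749e+01, -2.29820025e-04,
        3.97723445e-03,  4.33162336e-05]), 'tcp_pos': array([0.26847729, 0.56361214, 0.20181402]), 'tool_rot': array([ 2.20603204e-01,  9.75363135e-01, -9.07861072e-04, -3.95637716e-04]), 'force': array([ 0.04268292, -0.25766203, -0.66017723]), 'ft_torque': array([ 9.43010115e-03,  4.20405684e-05, -2.91071028e-02]), 'gripper_force': 0.0, 'finger_gap': 1.0032678315257868} 0.0187
```

View pics/top0.png

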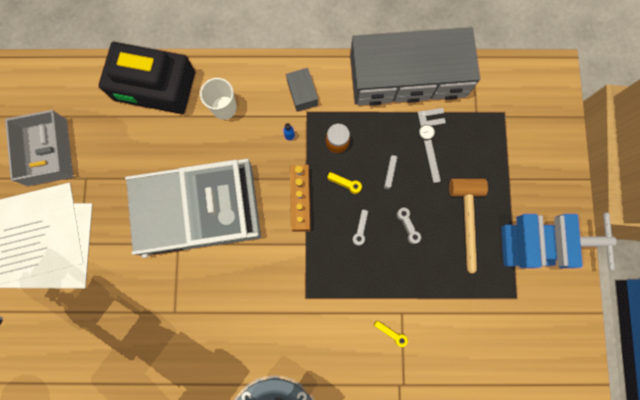

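View pics/scene0.png

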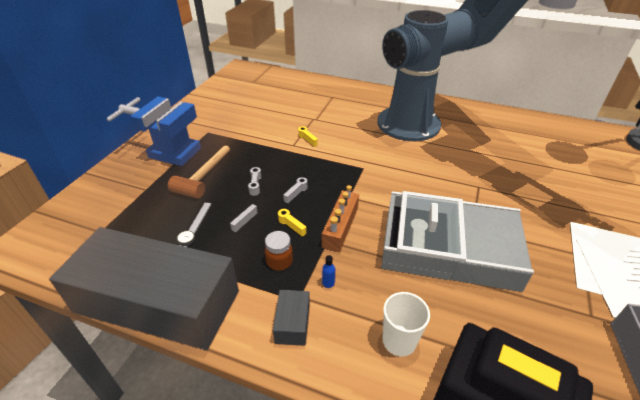

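The top view shows these candidates:
- One-eyed steel link at (360,227), eye at its lower end (359,239).
- Double-eyed link at (409,225).
- Plain bar at (391,171).
- Yellow look-alikes at (345,183) and (391,334).

The link at (360,227) fits the description: it is steel with one eye. The gauge is at about (192,205), with its grip bar at about (210,200). I'll confirm with an enlarged crop.

```bash
python3 - <<'E'
from h import *
im=cv2.imread('pics/top0.png')
a=cv2.resize(im[150:260,120:270],None,fx=5,fy=5,interpolation=cv2.INTER_CUBIC)[:, :]
b=cv2.resize(im[200:250,340:430],None,fx=5,fy=5,interpolation=cv2.INTER_CUBIC)
c=np.zeros((600,800,3),np.uint8); 
a=cv2.resize(im[150:260,120:265],None,fx=3.4,fy=3.4,interpolation=cv2.INTER_CUBIC)
b=cv2.resize(im[203:247,348:376],None,fx=8,fy=8,interpolation=cv2.INTER_CUBIC)
c[:a.shape[0],:a.shape[1]]=a; c[:b.shape[0],520:520+b.shape[1]]=b
cv2.imwrite('pics/c0.png',c)
E
```

```text
(no output)
```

View pics/c0.png

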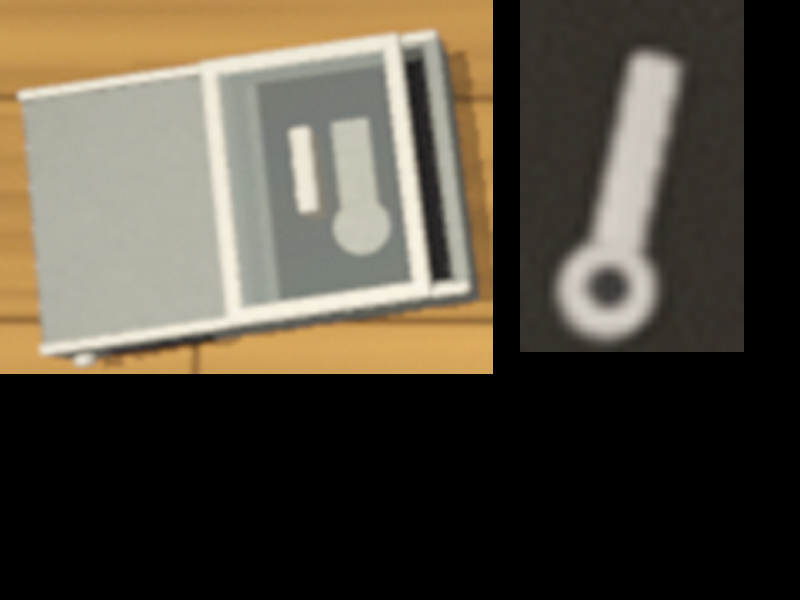

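The crop confirms one steel eye, centre at crop (607,288), with the bar end at (657,58). It also shows the hatch frame corners, the grip top and the outline disc at (361,228).

```bash
python3 - <<'E'
from h import *
A=lambda *p:np.array(p)/3.4+[120,150]-.35
B=lambda *p:np.array(p)/8+[348-.44,203-.44]+0
A2=lambda *p:(np.array(p)/3.4+[120,150]-.35)
h=ray('top',A((203,65),(400,35),(428,292),(232,320)),.075)
print('hatch corners\n',h.round(4),'ctr',h.mean(0).round(4),[np.linalg.norm(h[i]-h[(i+1)%4]).round(3) for i in range(4)])
x=(h[0]+h[1]-h[2]-h[3]);print('gauge x yaw',np.arctan2(x[1],x[0]))
y=h[0]+h[3]-h[1]-h[2];print('from y',np.arctan2(-y[0],y[1]))
g=ray('top',A((288,127),(311,125),(319,211),(298,214)),.109);print('grip',g.mean(0).round(4),[np.linalg.norm(g[i]-g[(i+1)%4]).round(3) for i in range(4)])
o=ray('top',A((361,228),(351,120)),.03);print('round,end',o.round(4),np.linalg.norm(o[0]-o[1]),np.arctan2(*(o[1]-o[0])[[1,0]]))
o=ray('top',A((20,95),(42,355),(435,32),(470,292)),.068);print('gauge corners',o.round(4),o.mean(0))
l=ray('top',B((607,288),(657,58)),.029);d=l[1]-l[0];print('link',l.round(4),np.linalg.norm(d),np.arctan2(d[1],d[0]))
print('ctr',l[0]+d/np.linalg.norm(d)*.032)
r=ray('top',[(290,165),(310,230),(300,200)],.05);print('rack',r.round(3))
print('bottle',ray('top',[(290,128)],.085).round(3), 'mallet etc')
E
```

```text
hatch corners
 [[0.5979 0.2324 0.075 ]
 [0.6198 0.0932 0.075 ]
 [0.4367 0.0684 0.075 ]
 [0.4172 0.2033 0.075 ]] ctr [0.5179 0.1494 0.075 ] [np.float64(0.141), np.float64(0.185), np.float64(0.136), np.float64(0.183)]
gauge x yaw 0.14705755822378305
from y 0.14998646689345183
grip [0.5169 0.1501 0.109 ] [np.float64(0.016), np.float64(0.06), np.float64(0.014), np.float64(0.061)]
round,end [[0.4878 0.1248 0.03  ]
 [0.5676 0.1348 0.03  ]] 0.08035179562739546 0.12478271719430509
gauge corners [[0.5777 0.3641 0.068 ]
 [0.3934 0.3361 0.068 ]
 [0.6239 0.0694 0.068 ]
 [0.4375 0.0402 0.068 ]] [0.5081249  0.20246724 0.068     ]
link [[ 0.4345 -0.3589  0.029 ]
 [ 0.5055 -0.3768  0.029 ]] 0.07320823939275733 -0.2479336149309041
ctr [ 0.46550873 -0.36671481  0.029     ]
rack [[ 0.614 -0.033  0.05 ]
 [ 0.453 -0.083  0.05 ]
 [ 0.526 -0.058  0.05 ]]
bottle [[ 0.697 -0.034  0.085]] mallet etc
```

Measurements agree with the given sizes (hatch 140 x 185, grip 60 x 15, gauge yaw about 0.148, about 20 mm open). Next I'll move over the grip with the fingers closing along the gauge's y.

move_arm(targets=[{"dx": 0.6, "dy": -1, "rz": 0.06}, {"dx": 0.6, "dy": -1, "rz": 0.06}, {"dx": 0.6, "dy": -1, "rz": 0.06}, {"dx": 0.6, "dy": -1, "rz": 0.06}, {"dx": 0.6, "dy": -1, "rz": 0.06}, {"dx": 0.6, "dy": -1, "rz": 0.06}, {"dx": 0.6, "dy": -1, "rz": 0.06}, {"dx": 0.6, "dy": -1, "rz": 0.06}, {"dx": 0.6, "dy": -1, "rz": 0.06}, {"dx": 0.6, "dy": -1, "rz": 0.06}], claw=100, newtons=30)

```text
schema error: expected keys dx, dy, dz, rx, ry, rz
```

move_arm(targets=[{"dx": 0.5, "dy": -0.82, "rz": 0.066}, {"dx": 0.5, "dy": -0.82, "rz": 0.066}, {"dx": 0.5, "dy": -0.82, "rz": 0.066}, {"dx": 0.5, "dy": -0.82, "rz": 0.066}, {"dx": 0.5, "dy": -0.82, "rz": 0.066}, {"dx": 0.5, "dy": -0.82, "rz": 0.066}, {"dx": 0.5, "dy": -0.82, "rz": 0.066}, {"dx": 0.5, "dy": -0.82, "rz": 0.066}, {}, {}])

```text
schema error: expected keys dx, dy, dz, rx, ry, rz
```

All six keys are required in each row.

move_arm(targets=[{"dx": 0.6, "dy": -1, "dz": 0, "rx": 0, "ry": 0, "rz": 0.06}, {"dx": 0.6, "dy": -1, "dz": 0, "rx": 0, "ry": 0, "rz": 0.06}, {"dx": 0.6, "dy": -1, "dz": 0, "rx": 0, "ry": 0, "rz": 0.06}, {"dx": 0.6, "dy": -1, "dz": 0, "rx": 0, "ry": 0, "rz": 0.06}, {"dx": 0.6, "dy": -1, "dz": 0, "rx": 0, "ry": 0, "rz": 0.06}, {"dx": 0.6, "dy": -1, "dz": 0, "rx": 0, "ry": 0, "rz": 0.06}, {"dx": 0.6, "dy": -1, "dz": 0, "rx": 0, "ry": 0, "rz": 0.06}, {"dx": 0.6, "dy": -1, "dz": 0, "rx": 0, "ry": 0, "rz": 0.06}, {"dx": 0.6, "dy": -1, "dz": 0, "rx": 0, "ry": 0, "rz": 0.06}, {"dx": 0.6, "dy": -1, "dz": 0, "rx": 0, "ry": 0, "rz": 0.06}], claw=100, newtons=30)

```text
t: 1.35
tcp_pos: [0.419, 0.3132, 0.2024]
tool_rot: [0.065, 0.998, -0.0, -0.0]
force: [0.1, 0.5, -0.5]
finger_gap: 1.0
gripper_force: 0.0
```

move_arm(targets=[{"dx": 0.5, "dy": -0.82, "dz": 0, "rx": 0, "ry": 0, "rz": 0.066}, {"dx": 0.5, "dy": -0.82, "dz": 0, "rx": 0, "ry": 0, "rz": 0.066}, {"dx": 0.5, "dy": -0.82, "dz": 0, "rx": 0, "ry": 0, "rz": 0.066}, {"dx": 0.5, "dy": -0.82, "dz": 0, "rx": 0, "ry": 0, "rz": 0.066}, {"dx": 0.5, "dy": -0.82, "dz": 0, "rx": 0, "ry": 0, "rz": 0.066}, {"dx": 0.5, "dy": -0.82, "dz": 0, "rx": 0, "ry": 0, "rz": 0.066}, {"dx": 0.5, "dy": -0.82, "dz": 0, "rx": 0, "ry": 0, "rz": 0.066}, {"dx": 0.5, "dy": -0.82, "dz": 0, "rx": 0, "ry": 0, "rz": 0.066}, {"dx": 0, "dy": 0, "dz": 0, "rx": 0, "ry": 0, "rz": 0}, {"dx": 0, "dy": 0, "dz": 0, "rx": 0, "ry": 0, "rz": 0}])

```text
t: 2.6
tcp_pos: [0.5181, 0.1506, 0.2024]
tool_rot: [-0.073, 0.997, 0.0, -0.001]
force: [-0.1, -0.4, -0.1]
finger_gap: 0.996
gripper_force: 0.0
```

```bash
python3 - <<'E'
from h import *
im=snap('wrist','w1.png')
print(proj('wrist',[[.5169,.1501,.109],[.4878,.1248,.03],[.5195,.1295,.03]]).round(0))
E
```

```text
[[317. 197.]
 [298. 150.]
 [299. 178.]]
```

View pics/w1.png

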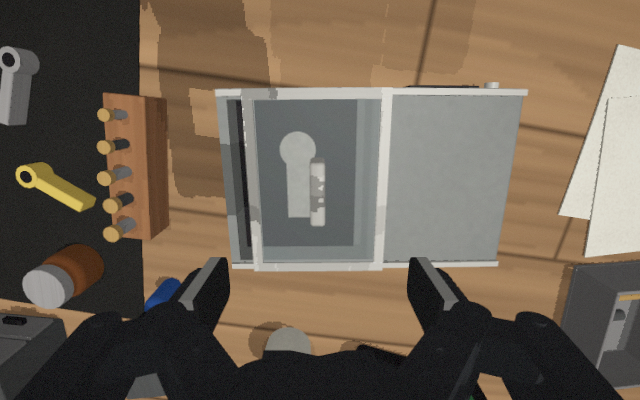

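The wrist view shows the grip at (317,192) and the outline's round end at (298,150), both matching the projections. I'll descend and close on the grip.

move_arm(targets=[{"dx": 0, "dy": 0, "dz": -0.6, "rx": 0, "ry": 0, "rz": 0}, {"dx": 0, "dy": 0, "dz": -0.6, "rx": 0, "ry": 0, "rz": 0}, {"dx": 0, "dy": 0, "dz": -0.6, "rx": 0, "ry": 0, "rz": 0}, {"dx": 0, "dy": 0, "dz": -0.6, "rx": 0, "ry": 0, "rz": 0}, {"dx": 0, "dy": 0, "dz": -0.6, "rx": 0, "ry": 0, "rz": 0}, {"dx": 0, "dy": 0, "dz": -0.6, "rx": 0, "ry": 0, "rz": 0}, {"dx": 0, "dy": 0, "dz": -0.6, "rx": 0, "ry": 0, "rz": 0}, {"dx": 0, "dy": 0, "dz": -0.4, "rx": 0, "ry": 0, "rz": 0}, {"dx": 0, "dy": 0, "dz": 0, "rx": 0, "ry": 0, "rz": 0}, {"dx": 0, "dy": 0, "dz": 0, "rx": 0, "ry": 0, "rz": 0}])

```text
t: 3.9
tcp_pos: [0.5193, 0.1502, 0.088]
tool_rot: [-0.073, 0.997, -0.0, 0.0]
force: [0.9, 0.3, 0.1]
finger_gap: 1.003
gripper_force: 0.0
```

move_arm(targets=[{"dx": 0, "dy": 0, "dz": 0, "rx": 0, "ry": 0, "rz": 0}, {"dx": 0, "dy": 0, "dz": 0, "rx": 0, "ry": 0, "rz": 0}, {"dx": 0, "dy": 0, "dz": 0, "rx": 0, "ry": 0, "rz": 0}, {"dx": 0, "dy": 0, "dz": 0, "rx": 0, "ry": 0, "rz": 0}, {"dx": 0, "dy": 0, "dz": 0, "rx": 0, "ry": 0, "rz": 0}, {"dx": 0, "dy": 0, "dz": 0, "rx": 0, "ry": 0, "rz": 0}, {"dx": 0, "dy": 0, "dz": 0, "rx": 0, "ry": 0, "rz": 0}, {"dx": 0, "dy": 0, "dz": 0, "rx": 0, "ry": 0, "rz": 0}, {"dx": 0, "dy": 0, "dz": 0, "rx": 0, "ry": 0, "rz": 0}, {"dx": 0, "dy": 0, "dz": 0, "rx": 0, "ry": 0, "rz": 0}], claw=0, newtons=25)

```text
t: 5.15
tcp_pos: [0.5189, 0.1502, 0.0877]
tool_rot: [-0.073, 0.997, -0.0, -0.0]
force: [-0.1, 0.5, 0.5]
finger_gap: -0.003
gripper_force: 0.0
```

The fingers closed fully, so the grip was missed. I'll look.

```bash
python3 - <<'E'
from h import *
a=snap('wrist','w2.png');b=snap('scene','s2.png')
p=proj('scene',[[.519,.150,.088],[.5169,.1501,.109]]);print(p)
print(proj('wrist',[[.519,.150,.088],[.5169,.1501,.109]]))
c=np.vstack([cv2.resize(a[:,120:520],(400,400)),]);u,v=p[0].astype(int)
d=cv2.resize(b[v-60:v+40,u-50:u+50],(400,400),interpolation=cv2.INTER_CUBIC)
cv2.imwrite('pics/w2c.png',np.hstack([c,d])[:,:,::-1])
print(sensors.sense()['finger_gap'])
E
```

```text
[[432.26439717 218.33051048]
 [434.22364509 210.8530486 ]]
[[317.36646845 240.0456759 ]
 [318.08654447 252.23202496]]
-0.0009163146254783673
```

View pics/w2c.png

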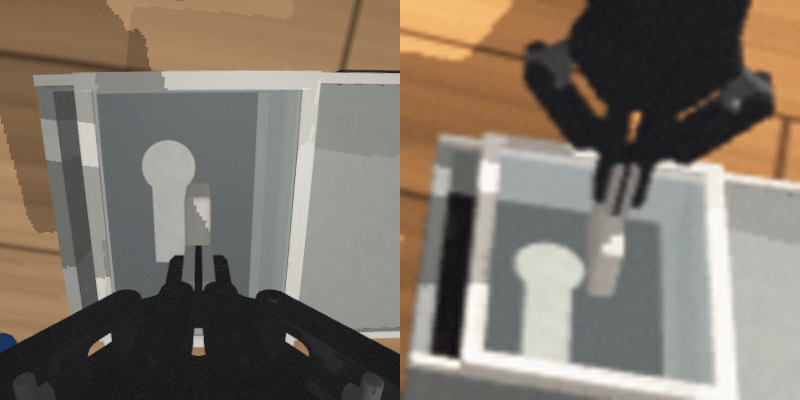

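```bash
python3 - <<'E'
from h import *
s=sensors.sense();print(s['tcp_pos'])
A=lambda *p:np.array(p)/3.4+[120,150]-.35
# rays at several heights: -x end of bar, from top and wrist(now)
for z in(.075,.085,.095,.105,.115):
    print(z,ray('top',A((309,212),(300,126)),z)[:,:2].round(4).tolist(),ray('wrist',[(318,184)],z)[:,:2].round(4).tolist())
b=cv2.imread('pics/s2.png');a=cv2.imread('pics/scene0.png')
c=[cv2.resize(i[180:250,395:475],None,fx=5,fy=5,interpolation=cv2.INTER_CUBIC) for i in(a,b)]
cv2.imwrite('pics/cmp.png',np.hstack(c))
pts=[[x,.150+(x-.517)*.148,z] for z in(.109,.095,.085) for x in(.487,.547)]
print(((proj('scene',pts)-[395,180])*5).round(0).tolist())
E
```

```text
[0.51888989 0.15018399 0.0877181 ]
0.075 [[0.4926, 0.153], [0.5538, 0.1617]] [[0.4874, 0.1458]]
0.085 [[0.4911, 0.1508], [0.5518, 0.1595]] [[0.485, 0.1454]]
0.095 [[0.4895, 0.1486], [0.5497, 0.1572]] [[0.4827, 0.145]]
0.105 [[0.488, 0.1464], [0.5477, 0.1549]] [[0.4804, 0.1447]]
0.115 [[0.4865, 0.1442], [0.5456, 0.1526]] [[0.478, 0.1443]]
[[197.0, 109.0], [195.0, 202.0], [191.0, 132.0], [189.0, 225.0], [187.0, 148.0], [185.0, 242.0]]
```

View pics/cmp.png

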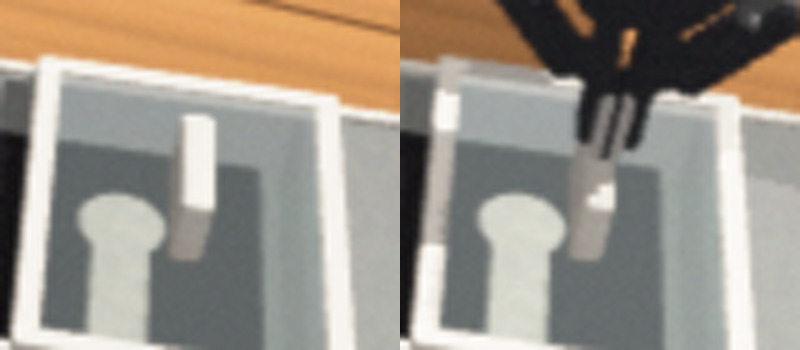

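```bash
python3 - <<'E'
from h import *
p=sensors.sense()['tcp_pos']
for dz in(0,.005,.01,.015,.019,.025): print(dz,proj('wrist',[p+[-.011,-.0016,dz],p+[0,0,dz]]).round(0).tolist(), ((proj('scene',[p+[0,0,dz],p+[.011,.0016,dz]])-[395,180])*5).round(0).tolist())
E
```

```text
0 [[318.0, 223.0], [318.0, 240.0]] [[187.0, 192.0], [186.0, 209.0]]
0.005 [[318.0, 226.0], [318.0, 243.0]] [[189.0, 184.0], [188.0, 201.0]]
0.01 [[318.0, 229.0], [318.0, 247.0]] [[191.0, 176.0], [190.0, 193.0]]
0.015 [[318.0, 232.0], [318.0, 250.0]] [[193.0, 168.0], [193.0, 185.0]]
0.019 [[318.0, 235.0], [318.0, 254.0]] [[195.0, 161.0], [194.0, 178.0]]
0.025 [[318.0, 239.0], [318.0, 259.0]] [[197.0, 151.0], [197.0, 168.0]]
```

Both cameras put the shut fingertips above the bar's top (about 0.107), so the tips sit about 20 mm higher than the reported TCP suggests. I'll open, go 15 mm lower, which is safe either way, and close again.

move_arm(targets=[{"dx": 0, "dy": 0, "dz": 0, "rx": 0, "ry": 0, "rz": 0}, {"dx": 0, "dy": 0, "dz": 0, "rx": 0, "ry": 0, "rz": 0}, {"dx": 0, "dy": 0, "dz": 0, "rx": 0, "ry": 0, "rz": 0}, {"dx": 0, "dy": 0, "dz": 0, "rx": 0, "ry": 0, "rz": 0}, {"dx": 0, "dy": 0, "dz": 0, "rx": 0, "ry": 0, "rz": 0}, {"dx": 0, "dy": 0, "dz": -0.15, "rx": 0, "ry": 0, "rz": 0}, {"dx": 0, "dy": 0, "dz": -0.15, "rx": 0, "ry": 0, "rz": 0}, {"dx": 0, "dy": 0, "dz": -0.15, "rx": 0, "ry": 0, "rz": 0}, {"dx": 0, "dy": 0, "dz": -0.15, "rx": 0, "ry": 0, "rz": 0}, {"dx": 0, "dy": 0, "dz": 0, "rx": 0, "ry": 0, "rz": 0}], claw=60)

```text
t: 6.5
tcp_pos: [0.5186, 0.1501, 0.0723]
tool_rot: [-0.073, 0.997, -0.0, -0.0]
force: [0.2, 0.8, -0.7]
finger_gap: 0.6
gripper_force: 0.0
```

move_arm(targets=[{"dx": 0, "dy": 0, "dz": 0, "rx": 0, "ry": 0, "rz": 0}, {"dx": 0, "dy": 0, "dz": 0, "rx": 0, "ry": 0, "rz": 0}, {"dx": 0, "dy": 0, "dz": 0, "rx": 0, "ry": 0, "rz": 0}, {"dx": 0, "dy": 0, "dz": 0, "rx": 0, "ry": 0, "rz": 0}, {"dx": 0, "dy": 0, "dz": 0, "rx": 0, "ry": 0, "rz": 0}, {"dx": 0, "dy": 0, "dz": 0, "rx": 0, "ry": 0, "rz": 0}, {"dx": 0, "dy": 0, "dz": 0, "rx": 0, "ry": 0, "rz": 0}, {"dx": 0, "dy": 0, "dz": 0, "rx": 0, "ry": 0, "rz": 0}, {"dx": 0, "dy": 0, "dz": 0, "rx": 0, "ry": 0, "rz": 0}, {"dx": 0, "dy": 0, "dz": 0, "rx": 0, "ry": 0, "rz": 0}], claw=0)

```text
t: 7.75
tcp_pos: [0.519, 0.1502, 0.0729]
tool_rot: [-0.073, 0.997, -0.0, 0.0]
force: [-0.8, -1.2, 4.9]
finger_gap: 0.148
gripper_force: 26.5
```

Gripped (gap 12.6 mm, 26 N). Now I'll slide along the gauge's +y.

move_arm(targets=[{"dx": -0.03, "dy": 0.2, "dz": 0, "rx": 0, "ry": 0, "rz": 0}, {"dx": -0.07, "dy": 0.5, "dz": 0, "rx": 0, "ry": 0, "rz": 0}, {"dx": -0.08, "dy": 0.55, "dz": 0, "rx": 0, "ry": 0, "rz": 0}, {"dx": -0.08, "dy": 0.55, "dz": 0, "rx": 0, "ry": 0, "rz": 0}, {"dx": -0.08, "dy": 0.55, "dz": 0, "rx": 0, "ry": 0, "rz": 0}, {"dx": -0.08, "dy": 0.55, "dz": 0, "rx": 0, "ry": 0, "rz": 0}, {"dx": -0.08, "dy": 0.55, "dz": 0, "rx": 0, "ry": 0, "rz": 0}, {"dx": -0.08, "dy": 0.55, "dz": 0, "rx": 0, "ry": 0, "rz": 0}, {"dx": -0.06, "dy": 0.4, "dz": 0, "rx": 0, "ry": 0, "rz": 0}, {"dx": 0, "dy": 0, "dz": 0, "rx": 0, "ry": 0, "rz": 0}])

```text
t: 9.0
tcp_pos: [0.502, 0.2612, 0.0729]
tool_rot: [-0.073, 0.997, 0.0, -0.001]
force: [-2.1, 1.9, 6.2]
finger_gap: 0.148
gripper_force: 26.7
```

move_arm(targets=[{"dx": -0.02, "dy": 0.12, "dz": 0, "rx": 0, "ry": 0, "rz": 0}, {"dx": -0.02, "dy": 0.12, "dz": 0, "rx": 0, "ry": 0, "rz": 0}, {"dx": -0.02, "dy": 0.12, "dz": 0, "rx": 0, "ry": 0, "rz": 0}, {"dx": 0, "dy": 0, "dz": 0, "rx": 0, "ry": 0, "rz": 0}, {"dx": 0, "dy": 0, "dz": 0, "rx": 0, "ry": 0, "rz": 0}, {"dx": 0, "dy": 0, "dz": 0, "rx": 0, "ry": 0, "rz": 0}, {"dx": 0, "dy": 0, "dz": 0, "rx": 0, "ry": 0, "rz": 0}, {"dx": 0, "dy": 0, "dz": 0, "rx": 0, "ry": 0, "rz": 0}, {"dx": 0, "dy": 0, "dz": 0, "rx": 0, "ry": 0, "rz": 0}, {"dx": 0, "dy": 0, "dz": 0, "rx": 0, "ry": 0, "rz": 0}])

```text
t: 10.25
tcp_pos: [0.5011, 0.2667, 0.0729]
tool_rot: [-0.074, 0.997, -0.002, -0.001]
force: [-0.2, -8.4, 7.4]
finger_gap: 0.154
gripper_force: 26.8
```

Motion stopped with −8 N along y, so this is the end stop. Release and lift.

move_arm(targets=[{"dx": 0, "dy": 0, "dz": 0, "rx": 0, "ry": 0, "rz": 0}, {"dx": 0, "dy": 0, "dz": 0, "rx": 0, "ry": 0, "rz": 0}, {"dx": 0, "dy": 0, "dz": 0, "rx": 0, "ry": 0, "rz": 0}, {"dx": 0, "dy": 0, "dz": 0, "rx": 0, "ry": 0, "rz": 0}, {"dx": 0, "dy": 0, "dz": 0.6, "rx": 0, "ry": 0, "rz": 0}, {"dx": 0, "dy": 0, "dz": 1, "rx": 0, "ry": 0, "rz": 0}, {"dx": 0, "dy": 0, "dz": 1, "rx": 0, "ry": 0, "rz": 0}, {"dx": 0, "dy": 0, "dz": 1, "rx": 0, "ry": 0, "rz": 0}, {"dx": 0, "dy": 0, "dz": 1, "rx": 0, "ry": 0, "rz": 0}, {"dx": 0, "dy": 0, "dz": 0.6, "rx": 0, "ry": 0, "rz": 0}], claw=60)

```text
t: 11.5
tcp_pos: [0.502, 0.2695, 0.2051]
tool_rot: [-0.073, 0.997, 0.0, 0.002]
force: [-0.7, 0.4, -1.2]
finger_gap: 0.6
gripper_force: 0.0
```

move_arm(targets=[{"dx": -0.05, "dy": -1, "dz": 0, "rx": 0, "ry": 0, "rz": -0.03}, {"dx": -0.05, "dy": -1, "dz": 0, "rx": 0, "ry": 0, "rz": -0.03}, {"dx": -0.05, "dy": -1, "dz": 0, "rx": 0, "ry": 0, "rz": -0.03}, {"dx": -0.05, "dy": -1, "dz": 0, "rx": 0, "ry": 0, "rz": -0.03}, {"dx": -0.05, "dy": -1, "dz": 0, "rx": 0, "ry": 0, "rz": -0.03}, {"dx": -0.05, "dy": -1, "dz": 0, "rx": 0, "ry": 0, "rz": -0.03}, {"dx": -0.05, "dy": -1, "dz": 0, "rx": 0, "ry": 0, "rz": -0.03}, {"dx": -0.05, "dy": -1, "dz": 0, "rx": 0, "ry": 0, "rz": -0.03}, {"dx": -0.05, "dy": -1, "dz": 0, "rx": 0, "ry": 0, "rz": -0.03}, {"dx": -0.05, "dy": -1, "dz": 0, "rx": 0, "ry": 0, "rz": -0.03}])

```text
t: 12.75
tcp_pos: [0.4886, 0.0184, 0.203]
tool_rot: [0.006, 1.0, 0.0, -0.0]
force: [0.0, 0.3, -0.6]
finger_gap: 0.603
gripper_force: 0.0
```

move_arm(targets=[{"dx": -0.06, "dy": -1, "dz": 0, "rx": 0, "ry": 0, "rz": -0.03}, {"dx": -0.06, "dy": -1, "dz": 0, "rx": 0, "ry": 0, "rz": -0.03}, {"dx": -0.06, "dy": -1, "dz": 0, "rx": 0, "ry": 0, "rz": -0.03}, {"dx": -0.06, "dy": -1, "dz": 0, "rx": 0, "ry": 0, "rz": -0.03}, {"dx": -0.06, "dy": -1, "dz": 0, "rx": 0, "ry": 0, "rz": -0.03}, {"dx": -0.06, "dy": -1, "dz": 0, "rx": 0, "ry": 0, "rz": -0.03}, {"dx": -0.06, "dy": -1, "dz": 0, "rx": 0, "ry": 0, "rz": -0.03}, {"dx": -0.06, "dy": -1, "dz": 0, "rx": 0, "ry": 0, "rz": -0.03}, {"dx": -0.06, "dy": -1, "dz": 0, "rx": 0, "ry": 0, "rz": -0.03}, {"dx": -0.06, "dy": -1, "dz": 0, "rx": 0, "ry": 0, "rz": -0.03}])

```text
t: 14.0
tcp_pos: [0.4736, -0.2315, 0.2029]
tool_rot: [0.084, 0.996, 0.0, -0.0]
force: [0.4, -0.3, -0.9]
finger_gap: 0.599
gripper_force: 0.0
```

move_arm(targets=[{"dx": -0.06, "dy": -0.9, "dz": 0, "rx": 0, "ry": 0, "rz": -0.03}, {"dx": -0.06, "dy": -0.9, "dz": 0, "rx": 0, "ry": 0, "rz": -0.03}, {"dx": -0.06, "dy": -0.9, "dz": 0, "rx": 0, "ry": 0, "rz": -0.03}, {"dx": -0.06, "dy": -0.9, "dz": 0, "rx": 0, "ry": 0, "rz": -0.03}, {"dx": -0.06, "dy": -0.9, "dz": 0, "rx": 0, "ry": 0, "rz": -0.02}, {"dx": -0.06, "dy": -0.94, "dz": 0, "rx": 0, "ry": 0, "rz": -0.02}, {"dx": 0, "dy": 0, "dz": 0, "rx": 0, "ry": 0, "rz": 0}, {"dx": 0, "dy": 0, "dz": 0, "rx": 0, "ry": 0, "rz": 0}, {"dx": 0, "dy": 0, "dz": 0, "rx": 0, "ry": 0, "rz": 0}, {"dx": 0, "dy": 0, "dz": 0, "rx": 0, "ry": 0, "rz": 0}])

```text
t: 15.25
tcp_pos: [0.465, -0.3661, 0.2028]
tool_rot: [0.125, 0.992, 0.0, -0.0]
force: [-0.1, -1.1, -0.5]
finger_gap: 0.604
gripper_force: 0.0
```

```bash
python3 - <<'E'
from h import *
im=snap('wrist','w3.png');t=snap('top','top3.png');snap('scene','s3.png')
import pickle;m=cams.camera_model('wrist');pickle.dump(m,open('m3.pkl','wb'))
print(proj('wrist',[[.4345,-.3589,.029],[.5055,-.3768,.029],[.4655,-.3667,.029]]).round(0).tolist())
# side by side: wrist crop and top gauge
c=np.zeros((400,800,3),np.uint8); c[:,:440]=im[:,100:540]
g=cv2.resize(t[150:260,120:265],None,fx=2.45,fy=2.45,interpolation=cv2.INTER_CUBIC);c[:g.shape[0],442:442+g.shape[1]]=g
cv2.imwrite('pics/c3.png',c[:,:,::-1]);print(sensors.sense()['tcp_pos'])
E
```

```text
[[318.0, 151.0], [318.0, 213.0], [318.0, 179.0]]
[ 0.4650428  -0.36640411  0.20284781]
```

View pics/c3.png

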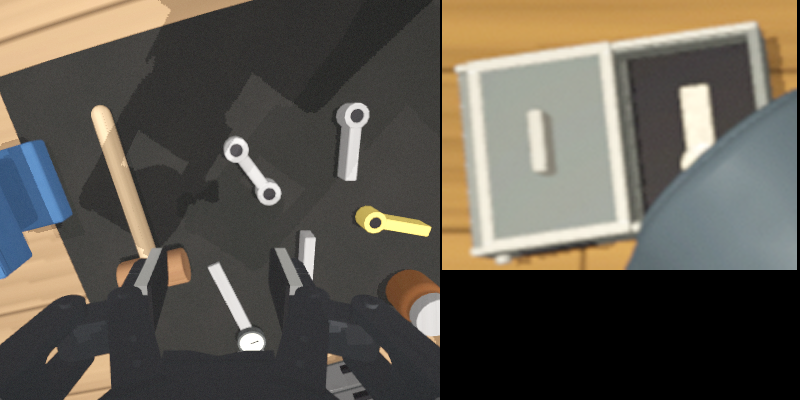

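The hatch is fully open, flush at the far end of the housing. The wanted link is at full-frame wrist (450,147), eye (456,115), not under the tool: I had left the 520 px crop offset in the link's pixels. Recomputing.

```bash
python3 - <<'E'
from h import *
import pickle;m=pickle.load(open('m3.pkl','rb'))
B=lambda *p:(np.array(p)-[520,0])/8+[347.56,202.56]
for l in(ray('top',B((607,288),(657,58)),.029),ray('wrist',[(456,115),(447,180)],.029,m)):
    d=l[1]-l[0];n=np.linalg.norm(d);print(l.round(4).tolist(),n,np.arctan2(d[1],d[0]),'ctr',(l[0]+d/n*.032).round(4))
print('dbl',ray('wrist',[(336,150),(369,193)],.029,m).round(3).tolist())
E
```

```text
[[0.4344, -0.2003, 0.029], [0.5054, -0.2167, 0.029]] 0.07281176479947 -0.22621735187019704 ctr [ 0.4656 -0.2075  0.029 ]
[[0.4333, -0.2018, 0.029], [0.5036, -0.2215, 0.029]] 0.07299994741867152 -0.2722672713147369 ctr [ 0.4641 -0.2104  0.029 ]
dbl [[0.438, -0.339, 0.029], [0.496, -0.313, 0.029]]
```

Link centre is (0.465, −0.209), yaw −0.25, and both cameras agree; the 73 mm eye-to-end length is right. I'll move over it, narrow the claw and descend part-way.

move_arm(targets=[{"dx": 0, "dy": 0.785, "dz": 0, "rx": 0, "ry": 0, "rz": 0}, {"dx": 0, "dy": 0.785, "dz": 0, "rx": 0, "ry": 0, "rz": 0}, {"dx": 0, "dy": 0.785, "dz": 0, "rx": 0, "ry": 0, "rz": 0}, {"dx": 0, "dy": 0.785, "dz": 0, "rx": 0, "ry": 0, "rz": 0}, {"dx": 0, "dy": 0.785, "dz": 0, "rx": 0, "ry": 0, "rz": 0}, {"dx": 0, "dy": 0.785, "dz": 0, "rx": 0, "ry": 0, "rz": 0}, {"dx": 0, "dy": 0.785, "dz": 0, "rx": 0, "ry": 0, "rz": 0}, {"dx": 0, "dy": 0.785, "dz": 0, "rx": 0, "ry": 0, "rz": 0}, {"dx": 0, "dy": 0, "dz": 0, "rx": 0, "ry": 0, "rz": 0}, {"dx": 0, "dy": 0, "dz": 0, "rx": 0, "ry": 0, "rz": 0}], claw=45)

```text
t: 16.65
tcp_pos: [0.4653, -0.2102, 0.2029]
tool_rot: [0.126, 0.992, -0.0, 0.0]
force: [0.1, -0.3, 0.2]
finger_gap: 0.451
gripper_force: 0.0
```

move_arm(targets=[{"dx": 0, "dy": 0, "dz": -0.8, "rx": 0, "ry": 0, "rz": 0}, {"dx": 0, "dy": 0, "dz": -0.8, "rx": 0, "ry": 0, "rz": 0}, {"dx": 0, "dy": 0, "dz": -0.8, "rx": 0, "ry": 0, "rz": 0}, {"dx": 0, "dy": 0, "dz": -0.8, "rx": 0, "ry": 0, "rz": 0}, {"dx": 0, "dy": 0, "dz": -0.8, "rx": 0, "ry": 0, "rz": 0}, {"dx": 0, "dy": 0, "dz": -0.8, "rx": 0, "ry": 0, "rz": 0}, {"dx": 0, "dy": 0, "dz": 0, "rx": 0, "ry": 0, "rz": 0}, {"dx": 0, "dy": 0, "dz": 0, "rx": 0, "ry": 0, "rz": 0}, {"dx": 0, "dy": 0, "dz": 0, "rx": 0, "ry": 0, "rz": 0}, {"dx": 0, "dy": 0, "dz": 0, "rx": 0, "ry": 0, "rz": 0}])

```text
t: 17.9
tcp_pos: [0.4653, -0.2102, 0.0834]
tool_rot: [0.126, 0.992, -0.0, 0.001]
force: [0.3, -0.3, -1.2]
finger_gap: 0.452
gripper_force: 0.0
```

```bash
python3 - <<'E'
from h import *
im=snap('wrist','w4.png');b=snap('scene','s4.png')
p=sensors.sense()['tcp_pos'];print(p,proj('wrist',[p,[p[0],p[1],.029]]).round(0).tolist(),proj('wrist',[[.4339,-.201,.029],[.4650,-.209,.029]]).round(0).tolist())
u,v=proj('scene',[p])[0].astype(int);c=np.zeros((400,800,3),np.uint8)
c[:,:400]=im[:,120:520];c[:,400:]=cv2.resize(b[v-55:v+25,u-40:u+40],(400,400),interpolation=cv2.INTER_CUBIC);print(u,v)
cv2.imwrite('pics/c4.png',c[:,:,::-1])
E
```

```text
[ 0.46511822 -0.20995658  0.08318265] [[318.0, 240.0], [318.0, 212.0]] [[319.0, 170.0], [319.0, 211.0]]
292 170
```

View pics/c4.png

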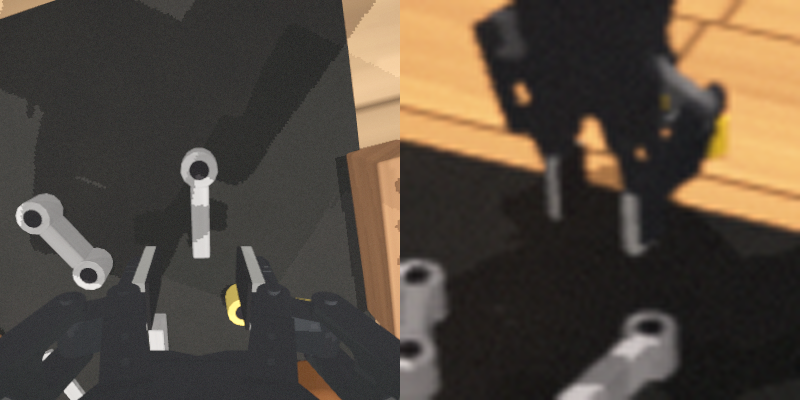

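The eye is at full-frame (318,168), as predicted, and the link is in line with the tool. I'll descend and feel for the mat.

move_arm(targets=[{"dx": 0, "dy": 0, "dz": -0.6, "rx": 0, "ry": 0, "rz": 0}, {"dx": 0, "dy": 0, "dz": -0.6, "rx": 0, "ry": 0, "rz": 0}, {"dx": 0, "dy": 0, "dz": -0.6, "rx": 0, "ry": 0, "rz": 0}, {"dx": 0, "dy": 0, "dz": -0.4, "rx": 0, "ry": 0, "rz": 0}, {"dx": 0, "dy": 0, "dz": -0.4, "rx": 0, "ry": 0, "rz": 0}, {"dx": 0, "dy": 0, "dz": -0.3, "rx": 0, "ry": 0, "rz": 0}, {"dx": 0, "dy": 0, "dz": -0.1, "rx": 0, "ry": 0, "rz": 0}, {"dx": 0, "dy": 0, "dz": 0, "rx": 0, "ry": 0, "rz": 0}, {"dx": 0, "dy": 0, "dz": 0, "rx": 0, "ry": 0, "rz": 0}, {"dx": 0, "dy": 0, "dz": 0, "rx": 0, "ry": 0, "rz": 0}], claw=38)

```text
t: 19.25
tcp_pos: [0.4651, -0.21, 0.0081]
tool_rot: [0.126, 0.992, -0.0, 0.0]
force: [1.1, -0.5, 0.3]
finger_gap: 0.38
gripper_force: 0.0
```

move_arm(targets=[{"dx": 0, "dy": 0, "dz": -0.1, "rx": 0, "ry": 0, "rz": 0}, {"dx": 0, "dy": 0, "dz": -0.1, "rx": 0, "ry": 0, "rz": 0}, {"dx": 0, "dy": 0, "dz": 0, "rx": 0, "ry": 0, "rz": 0}, {"dx": 0, "dy": 0, "dz": 0, "rx": 0, "ry": 0, "rz": 0}, {"dx": 0, "dy": 0, "dz": 0, "rx": 0, "ry": 0, "rz": 0}, {"dx": 0, "dy": 0, "dz": 0, "rx": 0, "ry": 0, "rz": 0}, {"dx": 0, "dy": 0, "dz": 0, "rx": 0, "ry": 0, "rz": 0}, {"dx": 0, "dy": 0, "dz": 0, "rx": 0, "ry": 0, "rz": 0}, {"dx": 0, "dy": 0, "dz": 0, "rx": 0, "ry": 0, "rz": 0}, {"dx": 0, "dy": 0, "dz": 0, "rx": 0, "ry": 0, "rz": 0}])

```text
t: 20.5
tcp_pos: [0.4649, -0.2098, 0.0027]
tool_rot: [0.126, 0.992, -0.0, 0.0]
force: [0.1, 0.0, -0.1]
finger_gap: 0.381
gripper_force: 0.0
```

move_arm(targets=[{"dx": 0, "dy": 0, "dz": -0.08, "rx": 0, "ry": 0, "rz": 0}, {"dx": 0, "dy": 0, "dz": -0.08, "rx": 0, "ry": 0, "rz": 0}, {"dx": 0, "dy": 0, "dz": -0.08, "rx": 0, "ry": 0, "rz": 0}, {"dx": 0, "dy": 0, "dz": 0, "rx": 0, "ry": 0, "rz": 0}, {"dx": 0, "dy": 0, "dz": 0, "rx": 0, "ry": 0, "rz": 0}, {"dx": 0, "dy": 0, "dz": 0, "rx": 0, "ry": 0, "rz": 0}, {"dx": 0, "dy": 0, "dz": 0, "rx": 0, "ry": 0, "rz": 0}, {"dx": 0, "dy": 0, "dz": 0, "rx": 0, "ry": 0, "rz": 0}, {"dx": 0, "dy": 0, "dz": 0, "rx": 0, "ry": 0, "rz": 0}, {"dx": 0, "dy": 0, "dz": 0, "rx": 0, "ry": 0, "rz": 0}])

```text
t: 21.75
tcp_pos: [0.4649, -0.2098, -0.0033]
tool_rot: [0.126, 0.992, -0.0, -0.0]
force: [0.1, 0.6, 0.3]
finger_gap: 0.378
gripper_force: 0.0
```

```bash
python3 - <<'E'
from h import *
b=snap('scene','s5.png');im=snap('wrist','w5.png')
u,v=proj('scene',[[.465,-.21,.016]])[0].astype(int);c=np.zeros((400,800,3),np.uint8)
c[:,:400]=im[:,120:520];c[:,400:]=cv2.resize(b[v-35:v+25,u-30:u+30],(400,400),interpolation=cv2.INTER_CUBIC)
cv2.imwrite('pics/c5.png',c[:,:,::-1]);print(sensors.sense()['tcp_pos'],sensors.sense()['force'])
E
```

```text
[ 0.46489486 -0.20982201 -0.003279  ] [ 0.46186217 -0.39260783  0.54740237]
```

View pics/c5.png

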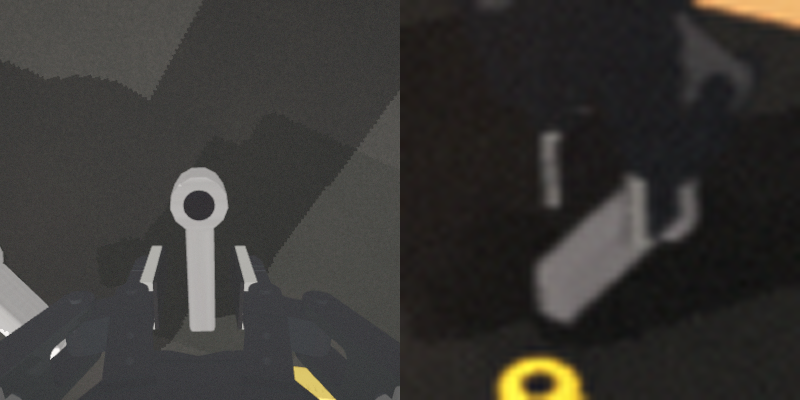

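No mat contact even at TCP −3 mm, so the tips are indeed higher than the reported TCP. I'll go lower carefully.

move_arm(targets=[{"dx": 0, "dy": 0, "dz": -0.08, "rx": 0, "ry": 0, "rz": 0}, {"dx": 0, "dy": 0, "dz": -0.08, "rx": 0, "ry": 0, "rz": 0}, {"dx": 0, "dy": 0, "dz": -0.08, "rx": 0, "ry": 0, "rz": 0}, {"dx": 0, "dy": 0, "dz": 0, "rx": 0, "ry": 0, "rz": 0}, {"dx": 0, "dy": 0, "dz": 0, "rx": 0, "ry": 0, "rz": 0}, {"dx": 0, "dy": 0, "dz": 0, "rx": 0, "ry": 0, "rz": 0}, {"dx": 0, "dy": 0, "dz": 0, "rx": 0, "ry": 0, "rz": 0}, {"dx": 0, "dy": 0, "dz": 0, "rx": 0, "ry": 0, "rz": 0}, {"dx": 0, "dy": 0, "dz": 0, "rx": 0, "ry": 0, "rz": 0}, {"dx": 0, "dy": 0, "dz": 0, "rx": 0, "ry": 0, "rz": 0}])

```text
t: 23.1
tcp_pos: [0.4649, -0.2098, -0.0093]
tool_rot: [0.126, 0.992, -0.0, 0.0]
force: [-0.2, -0.8, 0.4]
finger_gap: 0.38
gripper_force: 0.0
```

move_arm(targets=[{"dx": 0, "dy": 0, "dz": 0, "rx": 0, "ry": 0, "rz": 0}, {"dx": 0, "dy": 0, "dz": 0, "rx": 0, "ry": 0, "rz": 0}, {"dx": 0, "dy": 0, "dz": 0, "rx": 0, "ry": 0, "rz": 0}, {"dx": 0, "dy": 0, "dz": 0, "rx": 0, "ry": 0, "rz": 0}, {"dx": 0, "dy": 0, "dz": 0, "rx": 0, "ry": 0, "rz": 0}, {"dx": 0, "dy": 0, "dz": 0, "rx": 0, "ry": 0, "rz": 0}, {"dx": 0, "dy": 0, "dz": 0, "rx": 0, "ry": 0, "rz": 0}, {"dx": 0, "dy": 0, "dz": 0, "rx": 0, "ry": 0, "rz": 0}, {"dx": 0, "dy": 0, "dz": 0, "rx": 0, "ry": 0, "rz": 0}, {"dx": 0, "dy": 0, "dz": 0, "rx": 0, "ry": 0, "rz": 0}], claw=0, newtons=60)

```text
t: 24.35
tcp_pos: [0.4649, -0.2098, -0.0091]
tool_rot: [0.126, 0.992, -0.0, 0.0]
force: [-1.2, 0.2, 4.6]
finger_gap: 0.143
gripper_force: 59.6
```

move_arm(targets=[{"dx": 0, "dy": 0, "dz": 0.2, "rx": 0, "ry": 0, "rz": 0}, {"dx": 0, "dy": 0, "dz": 0.5, "rx": 0, "ry": 0, "rz": 0}, {"dx": 0, "dy": 0, "dz": 0.7, "rx": 0, "ry": 0, "rz": 0}, {"dx": 0, "dy": 0, "dz": 0.8, "rx": 0, "ry": 0, "rz": 0}, {"dx": 0, "dy": 0, "dz": 0.8, "rx": 0, "ry": 0, "rz": 0}, {"dx": 0, "dy": 0, "dz": 0.8, "rx": 0, "ry": 0, "rz": 0}, {"dx": 0, "dy": 0, "dz": 0.8, "rx": 0, "ry": 0, "rz": 0}, {"dx": 0, "dy": 0, "dz": 0.8, "rx": 0, "ry": 0, "rz": 0}, {"dx": 0, "dy": 0, "dz": 0.6, "rx": 0, "ry": 0, "rz": 0}, {"dx": 0, "dy": 0, "dz": 0.4, "rx": 0, "ry": 0, "rz": 0}])

```text
t: 25.6
tcp_pos: [0.4648, -0.2098, 0.1516]
tool_rot: [0.126, 0.992, -0.0, 0.0]
force: [-0.7, -1.0, -3.4]
finger_gap: 0.143
gripper_force: 58.6
```

Lifted: gap 12 mm, about 3.4 N weight, link centre at about 0.177 m. Carry over the rack while turning +22.7°.

move_arm(targets=[{"dx": 0.06, "dy": 0.4, "dz": 0, "rx": 0, "ry": 0, "rz": 0.02}, {"dx": 0.12, "dy": 0.75, "dz": 0, "rx": 0, "ry": 0, "rz": 0.04}, {"dx": 0.14, "dy": 0.85, "dz": 0, "rx": 0, "ry": 0, "rz": 0.05}, {"dx": 0.14, "dy": 0.85, "dz": 0, "rx": 0, "ry": 0, "rz": 0.05}, {"dx": 0.14, "dy": 0.85, "dz": 0, "rx": 0, "ry": 0, "rz": 0.05}, {"dx": 0.14, "dy": 0.85, "dz": 0, "rx": 0, "ry": 0, "rz": 0.05}, {"dx": 0.14, "dy": 0.85, "dz": 0, "rx": 0, "ry": 0, "rz": 0.05}, {"dx": 0.14, "dy": 0.85, "dz": 0, "rx": 0, "ry": 0, "rz": 0.05}, {"dx": 0.14, "dy": 0.85, "dz": 0, "rx": 0, "ry": 0, "rz": 0.05}, {"dx": 0.14, "dy": 0.85, "dz": 0, "rx": 0, "ry": 0, "rz": 0.05}])

```text
t: 26.85
tcp_pos: [0.4962, -0.0087, 0.1498]
tool_rot: [0.004, 1.0, 0.001, -0.001]
force: [0.6, 1.1, -2.3]
finger_gap: 0.144
gripper_force: 58.6
```

move_arm(targets=[{"dx": 0.14, "dy": 0.85, "dz": 0, "rx": 0, "ry": 0, "rz": 0.05}, {"dx": 0.14, "dy": 0.85, "dz": 0, "rx": 0, "ry": 0, "rz": 0.05}, {"dx": 0.14, "dy": 0.85, "dz": 0, "rx": 0, "ry": 0, "rz": 0.05}, {"dx": 0.14, "dy": 0.85, "dz": 0, "rx": 0, "ry": 0, "rz": 0.05}, {"dx": 0.14, "dy": 0.85, "dz": 0, "rx": 0, "ry": 0, "rz": 0.05}, {"dx": 0.14, "dy": 0.85, "dz": 0, "rx": 0, "ry": 0, "rz": 0.03}, {"dx": 0.04, "dy": 0.5, "dz": 0, "rx": 0, "ry": 0, "rz": 0.017}, {"dx": 0, "dy": 0, "dz": 0, "rx": 0, "ry": 0, "rz": 0}, {"dx": 0, "dy": 0, "dz": 0, "rx": 0, "ry": 0, "rz": 0}, {"dx": 0, "dy": 0, "dz": 0, "rx": 0, "ry": 0, "rz": 0}])

```text
t: 28.1
tcp_pos: [0.5192, 0.1283, 0.1506]
tool_rot: [-0.072, 0.997, -0.0, -0.0]
force: [-0.2, -0.1, -3.1]
finger_gap: 0.135
gripper_force: 58.7
```

```bash
python3 - <<'E'
from h import *
import pickle
s=sensors.sense();print(s['tcp_pos'],s['tool_rot'],s['q'].round(2))
a=snap('wrist','w6.png');b=snap('scene','s6.png');pickle.dump(cams.camera_model('wrist'),open('m6.pkl','wb'))
c=np.zeros((400,800,3),np.uint8);c[:,:360]=a[:,140:500];c[:352,362:800-0][:, :438]=cv2.resize(b[130:290,370:569],(438,352),interpolation=cv2.INTER_CUBIC)
cv2.imwrite('pics/c6.png',c[:,:,::-1])
p=[[.4878,.1248,.03],[.5194,.1295,.03]]
print(proj('wrist',p).round(0).tolist(),proj('scene',p).round(0).tolist())
E
```

```text
[0.51922834 0.12828961 0.15064944] [-7.16214909e-02  9.97431861e-01 -9.31655792e-05 -1.90070824e-04] [ 0.03  0.48  1.71 -0.    0.95 -1.68]
[[319.0, 158.0], [319.0, 190.0]] [[419.0, 224.0], [419.0, 234.0]]
```

View pics/c6.png

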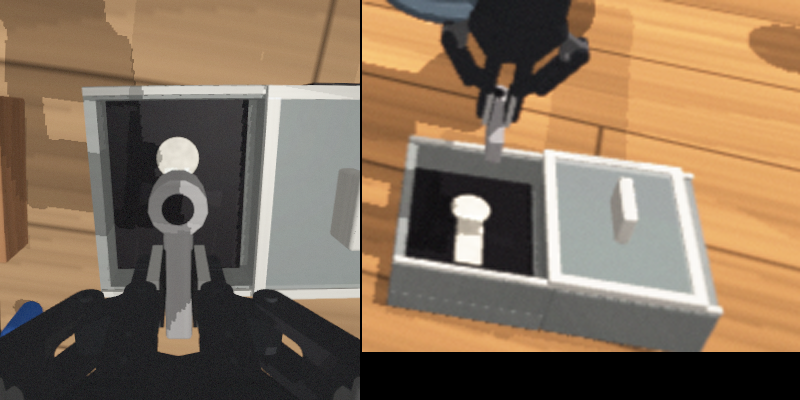

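The wrist view shows the outline disc at full-frame (318,157), predicted (319,158). The link is held in line, with its eye at (318,208) and bar end at (319,338). Next I'll work out the link's position in the hand.

```bash
python3 - <<'E'
from h import *
import pickle
m=pickle.load(open('m6.pkl','rb'));t=np.array([.51923,.12829,.15065]);d=np.array([np.cos(.1434),np.sin(.1434)])
for zt in(.17,.18,.185,.19,.195):
    l=ray('wrist',[(318,208),(319,338)],zt,m);n=np.linalg.norm(l[1]-l[0]);print(zt,n.round(4),'eye rel x',((l[0,:2]-t[:2])@d).round(4),'lat',((l[0,:2]-t[:2])@[-d[1],d[0]]).round(4),'end',((l[1,:2]-t[:2])@d).round(4))
print('disc',ray('wrist',[(318,157)],.03,m))
# scene: bright disc/bar of the outline inside bay, and predicted link end
print('scene link +x end: top,bottom',[proj('scene',[[*(t[:2]+d*.041),z]]).round(1).tolist() for z in(.1886,.1626)],'seen bottom ~(429.5,202.7)')
b=cv2.imread('pics/s6.png')
print(b[180:208,428:434].mean(axis=(1,2)).astype(int))
# outline in scene by threshold
g=cv2.cvtColor(b,cv2.COLOR_BGR2GRAY)[205:255,395:445];k=(g>185).astype(np.uint8);n,L,S,C=cv2.connectedComponentsWithStats(k);
for s,c in zip(S[1:],C[1:]):
    if s[4]>30:print(s,c+[395,205])
E
```

```text
0.17 0.0831 eye rel x -0.0263 lat 0.0002 end 0.0568
0.18 0.0777 eye rel x -0.0295 lat 0.0001 end 0.0481
0.185 0.075 eye rel x -0.0311 lat 0.0001 end 0.0438
0.19 0.0723 eye rel x -0.0327 lat 0.0001 end 0.0395
0.195 0.0695 eye rel x -0.0343 lat 0.0001 end 0.0352
disc [[0.4869337  0.12396596 0.03      ]]
scene link +x end: top,bottom [[[430.1, 193.8]], [[427.8, 203.4]]] seen bottom ~(429.5,202.7)
[106 105 108 107 109 113 117 122 147 161 174 187 194 193 185 133 124 127
 130 127 126 119 117 110  99  97  97  97]
[ 17  14  16  12 158] [419.21518987 224.40506329]
[ 17  28  13  17 166] [418.47590361 241.8253012 ]
[ 0 43 42  7 91] [413.08791209 251.48351648]
```

All consistent: the link centre is at the TCP in x and y and 25 mm above it, and pane_center is at about (0.519, 0.129). Descending about 122 mm in two stages.

move_arm(targets=[{"dx": 0, "dy": 0.04, "dz": -0.2, "rx": 0, "ry": 0, "rz": 0.01}, {"dx": 0, "dy": 0, "dz": -0.5, "rx": 0, "ry": 0, "rz": 0}, {"dx": 0, "dy": 0, "dz": -0.5, "rx": 0, "ry": 0, "rz": 0}, {"dx": 0, "dy": 0, "dz": -0.5, "rx": 0, "ry": 0, "rz": 0}, {"dx": 0, "dy": 0, "dz": -0.5, "rx": 0, "ry": 0, "rz": 0}, {"dx": 0, "dy": 0, "dz": -0.5, "rx": 0, "ry": 0, "rz": 0}, {"dx": 0, "dy": 0, "dz": -0.4, "rx": 0, "ry": 0, "rz": 0}, {"dx": 0, "dy": 0, "dz": -0.1, "rx": 0, "ry": 0, "rz": 0}, {"dx": 0, "dy": 0, "dz": 0, "rx": 0, "ry": 0, "rz": 0}, {"dx": 0, "dy": 0, "dz": 0, "rx": 0, "ry": 0, "rz": 0}])

```text
t: 29.45
tcp_pos: [0.5198, 0.13, 0.0711]
tool_rot: [-0.075, 0.997, -0.0, 0.001]
force: [0.3, -0.1, -3.0]
finger_gap: 0.146
gripper_force: 58.7
```

move_arm(targets=[{"dx": 0, "dy": 0, "dz": -0.2, "rx": 0, "ry": 0, "rz": 0}, {"dx": 0, "dy": 0, "dz": -0.25, "rx": 0, "ry": 0, "rz": 0}, {"dx": 0, "dy": 0, "dz": -0.25, "rx": 0, "ry": 0, "rz": 0}, {"dx": 0, "dy": 0, "dz": -0.25, "rx": 0, "ry": 0, "rz": 0}, {"dx": 0, "dy": 0, "dz": -0.25, "rx": 0, "ry": 0, "rz": 0}, {"dx": 0, "dy": 0, "dz": -0.2, "rx": 0, "ry": 0, "rz": 0}, {"dx": 0, "dy": 0, "dz": -0.15, "rx": 0, "ry": 0, "rz": 0}, {"dx": 0, "dy": 0, "dz": -0.1, "rx": 0, "ry": 0, "rz": 0}, {"dx": 0, "dy": 0, "dz": 0, "rx": 0, "ry": 0, "rz": 0}, {"dx": 0, "dy": 0, "dz": 0, "rx": 0, "ry": 0, "rz": 0}])

```text
t: 30.7
tcp_pos: [0.5195, 0.1299, 0.0296]
tool_rot: [-0.075, 0.997, -0.0, 0.0]
force: [-0.1, -0.0, -3.6]
finger_gap: 0.144
gripper_force: 58.7
```

```bash
python3 - <<'E'
from h import *
s=sensors.sense();t=s['tcp_pos'];print(t,s['tool_rot'].round(4),s['force'],abs(s['qd']).max(),s['gripper_force'])
a=snap('wrist','w7.png')
# eye hole (dark spot) centre in hand: should be where it was, (318,208)
for f in('w6.png','w7.png'):
    g=cv2.cvtColor(cv2.imread('pics/'+f),cv2.COLOR_BGR2GRAY)[185:235,290:350];n,L,S,C=cv2.connectedComponentsWithStats((g<70).astype(np.uint8))
    print(f,[(x[4],(c+[290,185]).round(1).tolist()) for x,c in zip(S[1:],C[1:]) if x[4]>60])
E
```

```text
[0.51952598 0.12993741 0.02962336] [-7.470e-02  9.972e-01 -0.000e+00  2.000e-04] [-0.12846951 -0.0104678  -3.55802922] 0.002312614417704191 58.69767129421234
w6.png [(np.int32(254), [345.5, 215.6]), (np.int32(768), [317.3, 209.2]), (np.int32(94), [294.1, 229.9])]
w7.png [(np.int32(756), [317.2, 209.2]), (np.int32(182), [345.3, 223.9])]
```

The link hasn't shifted in the hand: centre 24.6 mm above the pane, within about 1 mm of the aim point, and motionless. Handing in.

```bash
python3 -c "
from station import order
print(order.sign_off())"
```

```text
the job is handed in; nothing more can be done
None
```

I opened the hatch to its end stop and handed the job in with the single-eye link held level and still, its underside about 12 mm above the pane and its centre within about 1 mm of the outline's centre by my measurements; the sign-off returned no verdict.

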